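# Hang the sample pail on the spring balance

### The job

Weigh the lidded sample pail: raise its flat-lying wire bail upright while the pail stands on the bench, then carry the pail by the bail and hook the bail over the spring balance's hook, with the hook in the kink at the middle of the wire. The pail's weight is not known: keep it upright, let the balance take up the whole weight gradually before you let go, so that its hook neither drops nor springs up when released, never pull or push hard on the hook, and leave the pail hanging free and still with the other things undisturbed.

Things in the scene. Friction and masses are not known exactly. Their poses are not given: they have to be found in the camera images.
- pail_hinge (a point): Stainless steel sample pail, 84 mm across and 62 mm high with a closed lid (black lid knob up to 74 mm above the base) and a riveted ear on either side; loose, 0.25 to 0.97 kg in all depending on what is in it. This point is the middle of the bail's hinge line, on the pail's axis, 68 mm above its base. The pail's frame: z up, y along the hinge line, and the flat-lying bail points along -x.
- bail (a joint): The pail's swing bail, a 6 mm steel wire bow hinged at the ears (97 mm apart): angle in rad, 0 = lying level on its stops towards the pail's -x side, about 1.57 = upright above the lid, 3.14 = lying on the other side. It swings easily and falls back to a side if let go. Its straight top bar is 80 mm from the hinge line and parallel to it.
- bail_kink (a point): Centre of the wire at the top of the kink in the middle of the bail's top bar: a V-shaped bend, 9 mm beyond the bar (89 mm from the hinge line) and about 16 mm wide inside at its mouth, in which the balance's hook belongs. With the bail upright it is 157 mm above the pail's base.
- grip_left (a point): Centre of the black ribbed sleeve (13 mm diameter, 28 mm long, along the bar), free to turn on the bail's top bar, 27 mm from the middle on the pail's +y side; take the bail here. With the bail flat there are 30 mm or more between sleeve and pail; with it upright the sleeve's centre is 148 mm above the pail's base.
- grip_right (a point): The same on the pail's -y side, 27 mm from the middle.
- balance: Plunger-type spring balance, fixed. Base plate 178 x 96 x 13 mm, under hook and housing; upright housing 41 mm across, 170 mm high. From its top a 7 mm steel rod rises, bends over into a level arm along -x and ends in an upturned hook with nothing above it. Origin: on the bench, on the housing's axis; z up; the hook's seat lies 110 mm along -x.
- hook_seat (a point): Where the centre of the bail's wire lies when seated in the bowl of the balance's hook; 256.5 mm above the bench when empty. z up; the hook points along -x, +x leads to the housing. The hook's end, a 10 mm ball, is 19 mm before the seat and rises 15 mm above it; the arm behind rises 14 mm above it. The bail comes over the hook's end, moving along +x, its bar square to the arm (along y).
- hook (a joint): The balance's reading: how far its hook has been pulled down, in m, 0 = empty, end stop 0.085. Spring stiffness 130 N/m (75 mm per kg), lightly damped; it takes up to 1 kg.
- timer: White bench timer, 41 x 68 x 55 mm, standing on the bench; a bystander. Origin at the centre of its underside.
- forceps: Fine steel forceps, 116 mm long, lying on the bench; a bystander. Origin at the centre of its underside.
- medium_a: Small bottle with a screw cap, 44 mm across and 88 mm high; a bystander. Origin at the centre of its underside.
- tape_roll: Roll of tape lying flat, 103 mm across and 25 mm high; a bystander. Origin at the centre of its underside.
- dish_a: Clear round dish, 64 mm across and 18 mm high; a bystander. Origin at the centre of its underside.
- needle_case: Flat case, 64 x 125 x 22 mm; a bystander. Origin at the centre of its underside.

How it is judged:
On the way, in this order (a step that is already met when the one before it is completed fails the run):
1. the bail stands upright (within 0.25 rad) while the pail stands on the bench (value of joint bail between 1.32 and 1.82 rad and height (world z) of pail_hinge below 0.074 m and angle between pail_hinge's own z axis and vertical below 0.12 rad), for 0.2 s.
2. the bail's kink lies on the hook (within 10 mm of the seat) and begins to load it (distance between bail_kink and hook_seat below 0.01 m and value of joint hook above 0.005 m), for 0.2 s.
At the end, for the whole second after the job is handed in: Kink within 8 mm of the hook's seat; pail released, hanging free above bench and base, upright within 0.2 rad, swinging under 0.6 rad/s; balance reading over 12 mm and settled (under 0.03 m/s) (distance between bail_kink and hook_seat below 0.008 m and value of joint hook above 0.012 m and velocity of joint hook between -0.03 and 0.03 m/s and height (world z) of pail_hinge above 0.085 m and angle between pail_hinge's own z axis and vertical below 0.2 rad and contact force between pail and the arm below 0.1 N and contact force between pail and the fingers below 0.1 N and angular speed of pail below 0.6 rad/s); the robot touches nothing.
It fails at once if the balance is jolted: its hook moves faster than 0.15 m/s, or drops or springs up faster than 0.06 m/s once the fingers have let go (velocity of joint hook above 0.15 m/s or velocity of joint hook below -0.15 m/s or (contact force between pail and the fingers below 0.1 N and (velocity of joint hook above 0.06 m/s or velocity of joint hook below -0.06 m/s))).
It fails at once if the balance's hook is pulled or pushed with more than 15 N (contact force between hook and pail above 15 N or contact force between hook and the fingers above 15 N).
It fails at once if the pail is tipped by more than 0.5 rad (angle between pail_hinge's own z axis and vertical above 0.5 rad).
It fails at once if a bystander is pushed by more than 15 mm (distance of any of timer, forceps, medium_a, tape_roll, dish_a, needle_case from where it was at the start of the episode above 0.015 m).
It also fails if it takes over 64 s, if anything falls off the work surface, if the arm or the gripper's body presses on something with over 40 N, if the wrist force passes 120 N, or if a joint passes its speed limit or range.

### The arm

A 6-joint arm with a two-finger parallel gripper is mounted at the origin on a cart in front of the work surface, level with it; the furniture and walls round the work are solid. World frame = base frame: x ahead of the robot, y to its left, z up, the work surface at z = 0. Lengths are in m, angles in rad, forces in N, time in s.
With the tool pointing down it reaches from about 0.25 to 0.725 m from the base axis. Payload 4 kg.
Tool frame: the origin (TCP) lies on the centre line of the jaws, within the pads' length; the fingertips stand 14 mm ahead of it and the grasp point (between the pads) lies 5 mm behind it; z points along the fingers, y is the line along which they close (so a half turn about z gives the same grasp; the last joint's range is limited). The gripper opens to 85 mm and grips with 20 to 120 N. Pads are 22 mm wide; open, the fingers measure 114 mm over their backs; the gripper's body (76 mm by 85 mm) begins 54 mm behind the grasp point. The pads swing forward as they close: fully open they stand 13 mm farther back than shut.
Start: joints at [-1.137, 0.241, 0.005, 1.335, 0, 1.571], TCP at [0.21, -0.454, 0.245] pointing down, gripper open.
Joint ranges: [-2.72, 2.72], [-1.05, 1.87], [-1.09, 1.28], [-1.99, 2.15], [-1.42, 1.44], [-3.14, 3.14]. Speed limits (rad/s): [2.79, 2.79, 3.14, 3.14, 3.14, 3.14].

### API

Orientations are given as a unit quaternion [x, y, z, w].
In Python, from bench import r, vision, finder gives the robot as it stands. The module is installed in compiled form; this text tells all that it offers.
- The arm moves only by the tool play_rows, never from a script. Its argument "moves" is a list of rows, each a list of 2 entries, a list of its own where there are three numbers: the shift along the tool's x, y, z in mm, then the turn, a rotation vector about the tool's x, y, z in rad. In form: [[[x, y, z], [ax, ay, az]], ...]. A call has 1 to 10 rows; each row shifts and turns the commanded pose from where the row before left it, along the tool's axes as they then stand; what a row does not reach is not made up. A row lasts 1/12 s, in which the tool goes at most 41.7 mm and 7.16 degrees, less where a joint would pass 70% of its speed; a pose out of reach is approached as far as the arm can. A call is refused whole if a number of a shift passes 41.7 or a number of a turn 0.125, either way. A call with a gripper value outside its range is refused whole. "grip" is the finger opening in mm, from 0 to 85.4, set as the call begins (left out, the last holds). The fingers move at their own pace and stop on an object; the grip force is fixed at half the most. Time passes only in rows, so rows that do not move let the fingers close. It gives the time, the measured TCP pose, the force, the opening and the grip force at its end, in the units of the state.
- r.get_state(): the state, without advancing time (a new reading comes with each control period).
- vision.capture(name): name is "scene" or "top"; returns the picture (480x640x3 uint8, red, green, blue); there is no depth.
- vision.camera_model(name): a dict with "vfov" (degrees; the focal length in pixels is half the picture's height over the tangent of half this angle, whatever the lens; pixels are square), "cx", "cy" (the principal point, pixels), "k1" (the pictures are not rectified: a ray, as slopes to the right and down, at radius r is drawn at 1 + k1 r^2 times it, then the intrinsics apply), "extrinsics" (4x4, takes a point from world to camera coordinates). Camera axes: x right, y down, z forward; pixel columns grow to the right and rows downward; lengths in m; the calibration is good to about 2 mm. A picture is of the moment at which its call begins. camera_model takes no time and is no camera call.
- r.finish_job(): hands the job in; it is judged then, once.
Trained networks look in the newest picture that a camera, given by its name, has taken for a name from the list of things; names that differ only in an ending like _2 or _b are one class to them, and where a whole thing is asked for, a point or a joint stands for the part that bears it (a point fixed in the world has none). Each returns a list of dicts, best first, with "p" (0 to 1); they miss things now and then, are a little off and sometimes report something else, mostly with a low value. They report only what shows in the picture. A call takes as long as a camera call.
- finder.look_for(camera, query): "point" ([x, y, z] in m, in the coordinates of the camera as it stood for that picture, good to about 4 mm: the middle of the surface that is visible of it).
- finder.outline_of(camera, query): "pixels" (480x640 bool, what is visible of it).
The state is a dict: "time": time; "qpos": joint angles; "qd": joint speeds; "tau": joint torques, N m; "ee_pos": TCP position; "ee_rot": TCP orientation; "wrist_force": force on the tool from outside, world axes, zero at the start; "ft_torque": the same for the moment, N m; "finger_gap": opening from 0.0 (shut) to 1.0 (fully open); "gripper_force": force on a finger pad.
Only numpy, scipy, OpenCV 4.12 (cv2) and the standard library are available. Lean on these libraries where they do the work, as an engineer would, in place of code of your own. Each camera call takes 0.05 s, during which the arm holds its last target. There are 200 camera calls.

## Working session

There is one attempt and no reset: what is moved stays moved. The work goes in short steps, Python scripts to look and compute and a tool call to move; the robot and the scene stay as the last step left them, time stands still between calls to the robot, and variables do not carry over. Pictures are saved under pics/ and viewed, at most 10 in all, crops included, and the job is handed in when it is done.

Besides the shell and the picture viewer there is one more tool, called after "Request:" as name(argument=value, ...), one argument or row to a line, values as JSON. play_rows: Moves the arm, as the interface text tells. Its arguments: {"type":"object","properties":{"moves":{"type":"array"},"grip":{"type":"number"}},"required":["moves"]}

```bash
mkdir -p pics; cat > h.py <<'E'
import numpy as np, cv2
from bench import r, vision, finder
from scipy.spatial.transform import Rotation as R
def cam(n):
    m=vision.camera_model(n); f=240/np.tan(np.radians(m["vfov"])/2); return m,f,np.array(m["extrinsics"])
def proj(n,P):
    m,f,E=cam(n); p=(E[:3,:3]@np.atleast_2d(P).T).T+E[:3,3]; s=p[:,:2]/p[:,2:]; s=s*(1+m["k1"]*(s**2).sum(1,keepdims=True))
    return s*f+[m["cx"],m["cy"]]
def ray(n,uv):
    m,f,E=cam(n); d=(np.array(uv,float)-[m["cx"],m["cy"]])/f; s=d.copy()
    for _ in range(20): s=d/(1+m["k1"]*(s@s))
    Rm=E[:3,:3]; return -Rm.T@E[:3,3], Rm.T@np.array([s[0],s[1],1])
def atz(n,uv,z):
    o,d=ray(n,uv); return o+d*(z-o[2])/d[2]
def tri(uvs):
    A=np.zeros((3,3));b=np.zeros(3)
    for n,uv in uvs:
        o,d=ray(n,uv); d/=np.linalg.norm(d); M=np.eye(3)-np.outer(d,d); A+=M;b+=M@o
    return np.linalg.solve(A,b)
def world(n,p):
    E=cam(n)[2]; return E[:3,:3].T@(np.array(p)-E[:3,3])
def snap(n,f,box=None,k=1):
    im=vision.capture(n)
    if f:
        c=im if box is None else im[box[1]:box[3],box[0]:box[2]]
        cv2.imwrite(f,cv2.resize(c[...,::-1],None,fx=k,fy=k,interpolation=cv2.INTER_CUBIC))
    return im
E
python3 - <<'E'
from h import *
for n in("scene","top"):
    snap(n,f"pics/{n}0.png"); m,f,E=cam(n); print(n,m["vfov"],m["k1"],(-E[:3,:3].T@E[:3,3]).round(3),E[2,:3].round(2))
    for q in["pail_hinge","bail","bail_kink","grip_left","grip_right","balance","hook_seat","timer","forceps","medium_a","tape_roll","dish_a","needle_case"]:
        print(q,[(round(d["p"],2),world(n,d["point"]).round(3).tolist()) for d in finder.look_for(n,q)[:2]])
s=r.get_state();print(s["time"],s["ee_pos"],s["ee_rot"],s["wrist_force"])
E
```

```text
scene 49.38126790447013 -0.11212381599406251 [0.055 0.263 0.935] [ 0.52 -0.34 -0.79]
pail_hinge [(0.78, [0.515, -0.203, 0.062])]
bail [(0.88, [0.473, -0.238, 0.068])]
bail_kink [(0.73, [0.473, -0.236, 0.07])]
grip_left [(0.73, [0.473, -0.234, 0.071])]
grip_right [(0.67, [0.469, -0.238, 0.07]), (0.43, [0.724, -0.301, 0.03])]
balance [(0.81, [0.624, 0.104, 0.016])]
hook_seat [(0.93, [0.614, 0.102, 0.266])]
timer [(0.79, [0.657, -0.04, 0.036])]
forceps []
medium_a [(0.79, [0.747, -0.148, 0.058])]
tape_roll [(0.83, [0.72, -0.301, 0.027]), (0.54, [0.471, -0.24, 0.07])]
dish_a [(0.62, [0.417, -0.332, 0.02]), (0.35, [0.625, 0.103, 0.014])]
needle_case [(0.89, [0.427, 0.165, 0.021]), (0.45, [0.497, -0.02, 0.004])]
top 44.37380001732911 0.018735198029965226 [ 0.341 -0.077  1.539] [ 0.17 -0.01 -0.98]
pail_hinge [(0.84, [0.523, -0.213, 0.056])]
bail [(0.6, [0.474, -0.249, 0.073])]
bail_kink [(0.67, [0.473, -0.251, 0.066])]
grip_left [(0.69, [0.472, -0.248, 0.075])]
grip_right [(0.89, [0.474, -0.249, 0.071])]
balance [(0.88, [0.624, 0.086, 0.013])]
hook_seat [(0.75, [0.609, 0.103, 0.268])]
timer [(0.97, [0.662, -0.045, 0.044])]
forceps []
medium_a [(0.73, [0.747, -0.15, 0.072])]
tape_roll [(0.74, [0.727, -0.301, 0.022])]
dish_a [(0.9, [0.423, -0.339, 0.018])]
needle_case [(0.88, [0.437, 0.156, 0.025])]
1.4 [ 0.21016888 -0.45367502  0.24530614] [ 9.76567137e-01  2.15212979e-01  1.81853028e-05 -1.86147678e-05] [-0.60863875  1.2658713   0.50785467]
```

View pics/scene0.png

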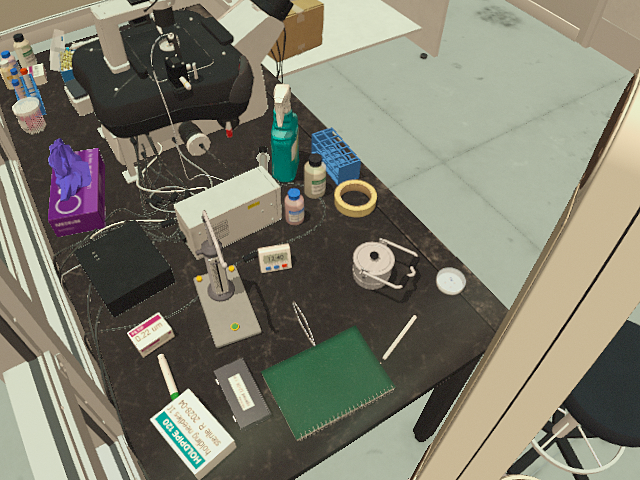

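View pics/top0.png

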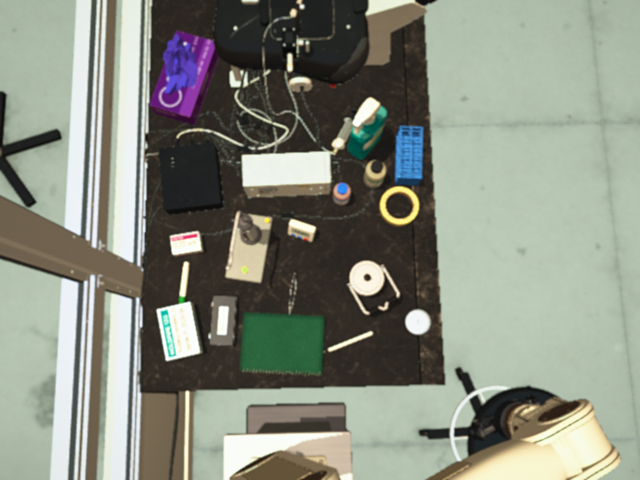

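The pail is at about (372,262) in the scene view, its bail pointing to the lower right. The balance is at about (225,290), with its hook towards the robot. I'll crop both closer.

```bash
python3 - <<'E'
from h import *
s=vision.capture("scene");t=vision.capture("top")
f=lambda im,x,y,w,h,k:cv2.resize(im[y:y+h,x:x+w,::-1],(w*k,h*k),interpolation=cv2.INTER_CUBIC)
a=f(s,340,225,100,75,4);b=f(t,335,250,80,75,4)[:, :]
c=f(s,185,200,100,150,4)[:600];
A=np.zeros((600,800,3),np.uint8);A[:300,:400]=a;A[300:600,:320]=b;A[:600,400:800]=c
cv2.imwrite("pics/c.png",A)
cv2.imwrite("pics/d.png",f(t,215,200,70,90,6))
E
```

```text
(no output)
```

View pics/c.png

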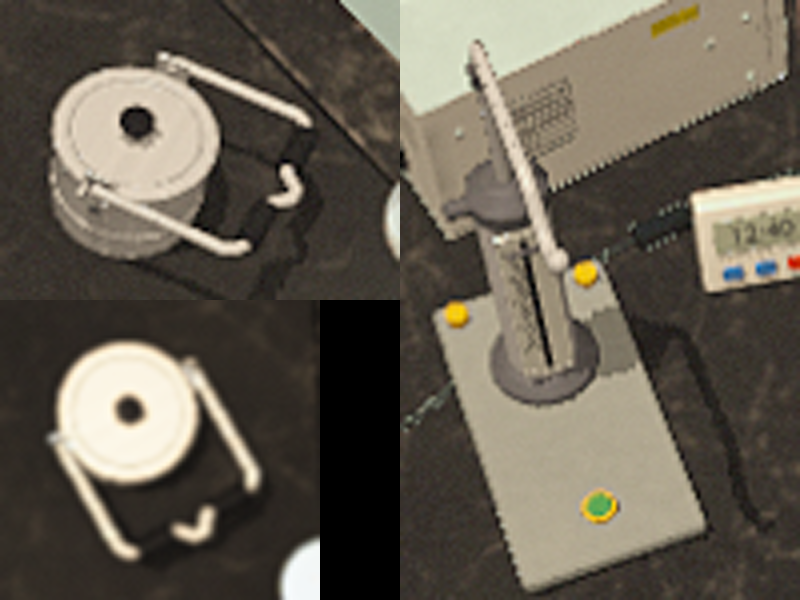

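View pics/d.png

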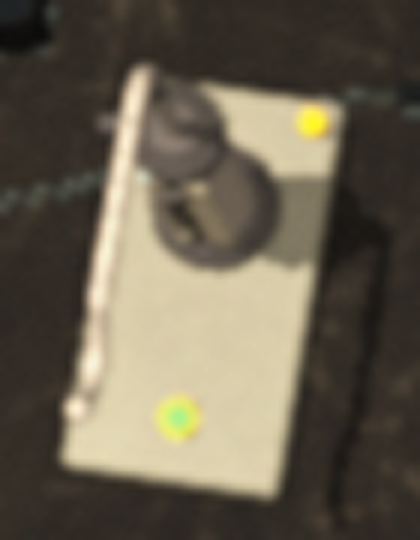

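```bash
python3 - <<'E'
from h import *
o=0.375
P={k:tri([("scene",np.array(a)-o),("top",np.array(b)-o)]) for k,a,b in [
("knob",(374,255.5),(367.5,277)),("kink",(411.7,274.5),(386.2,308.7)),("sl",(404.5,281.2),(373.75,311.25)),("sr",(414.2,261.2),(394,300)),
("earL",(363,271.75),(349.5,284.2)),("earR",(382,240.5),(382.5,266.7)),("ball",(224.5,264.5),(227.7,267.8)),("bend",(204,212),(238.8,212))]}
for k,v in P.items(): print(k,v.round(4))
for n,a in(("scene",(374,255.5)),("top",(367.5,277))):print(n,"knob@.072",atz(n,np.array(a)-o,.072).round(4))
for n,a in(("scene",(411.7,274.5)),("top",(386.2,308.7))):print(n,"kink@.068",atz(n,np.array(a)-o,.068).round(4))
for n,a,b in(("scene",(404.5,281.2),(414.2,261.2)),("top",(373.75,311.25),(394,300))):print(n,"sl sr@.068",atz(n,np.array(a)-o,.068).round(4),atz(n,np.array(b)-o,.068).round(4))
for n,a,b in(("scene",(224.5,264.5),(204,212)),("top",(227.7,267.8),(238.8,212))):print(n,"ball bend",atz(n,np.array(a)-o,.267).round(4),atz(n,np.array(b)-o,.27).round(4))
# balance base plate corners from c crop / d crop
for n,l in(("scene",[(231.5,347),(261.5,331.3)]),("top",[(225.2,277.3),(261.2,283),(272.2,216.7)])):
  print(n,[atz(n,np.array(a)-o,.013).round(3) for a in l])
m=finder.outline_of("top","balance");print([ (d["p"],d["pixels"].sum()) for d in m])
E
```

```text
knob [ 0.5327 -0.2088  0.0702]
kink [ 0.4547 -0.2519  0.0617]
sl [ 0.4463 -0.2209  0.073 ]
sr [ 0.4746 -0.2718  0.0711]
earL [ 0.5141 -0.1646  0.0679]
earR [ 0.5579 -0.2484  0.0678]
ball [0.5328 0.112  0.2706]
bend [0.6595 0.0895 0.2612]
scene knob@.072 [ 0.5318 -0.2077  0.072 ]
top knob@.072 [ 0.5323 -0.2088  0.072 ]
scene kink@.068 [ 0.4539 -0.2465  0.068 ]
top kink@.068 [ 0.4521 -0.2529  0.068 ]
scene sl sr@.068 [ 0.4488 -0.2235  0.068 ] [ 0.4775 -0.2724  0.068 ]
top sl sr@.068 [ 0.4464 -0.2216  0.068 ] [ 0.4734 -0.2734  0.068 ]
scene ball bend [0.535  0.1108 0.267 ] [0.6513 0.0915 0.27  ]
top ball bend [0.5337 0.1131 0.267 ] [0.6575 0.0887 0.27  ]
scene [array([0.531, 0.132, 0.013]), array([0.53 , 0.065, 0.013])]
top [array([0.547, 0.157, 0.013]), array([0.53 , 0.064, 0.013]), array([0.707, 0.034, 0.013])]
[(0.75, np.int64(2447)), (0.58, np.int64(309))]
```

```bash
cat >> h.py <<'E'
def plan(pos,yaw,n,start=None):
    """rows from the measured (or given (pos,yawdeg)) pose to pos with tool y at yaw (deg), tool straight down"""
    s=r.get_state(); p=np.array(s["ee_pos"]); q=R.from_quat(s["ee_rot"])
    if start: p=np.array(start[0]); q=down(start[1])
    rv=(q.inv()*down(yaw)).as_rotvec(); step=(np.array(pos)-p)/n
    for i in range(n):
        a=q*R.from_rotvec(rv*i/n); print([(a.inv().apply(step)*1000).round(1).tolist(),(rv/n).round(4).tolist()],end=",\n" if i<n-1 else "\n")
def down(yaw):
    c,s=np.cos(np.radians(yaw)),np.sin(np.radians(yaw)); y=np.array([c,s,0]);z=np.array([0,0,-1.]);return R.from_matrix(np.c_[np.cross(y,z),y,z])
def st():
    s=r.get_state(); M=R.from_quat(s["ee_rot"]).as_matrix()
    print("t",round(s["time"],2),"p",np.round(s["ee_pos"],4),"yaw",np.degrees(np.arctan2(M[1,1],M[0,1])).round(1),"z",M[:,2].round(3),"F",np.round(s["wrist_force"],2),"T",np.round(s["ft_torque"],2),"gap",s["finger_gap"],"gf",s["gripper_force"])
E
python3 -c "
from h import *
st(); plan([.475,-.2715,.14],28,15)"
```

```text
t 1.55 p [ 0.2101 -0.4537  0.2453] yaw -65.1 z [-0. -0. -1.] F [ 0.13  0.04 -0.2 ] T [ 0.01 -0.02 -0.01] gap 0.9986506728108523 gf 0.0
[[21.1, -3.6, 7.0], [-0.0, 0.0, -0.1084]],
[[21.4, -1.3, 7.0], [-0.0, 0.0, -0.1084]],
[[21.4, 1.0, 7.0], [-0.0, 0.0, -0.1084]],
[[21.2, 3.3, 7.0], [-0.0, 0.0, -0.1084]],
[[20.7, 5.6, 7.0], [-0.0, 0.0, -0.1084]],
[[20.0, 7.8, 7.0], [-0.0, 0.0, -0.1084]],
[[19.0, 9.9, 7.0], [-0.0, 0.0, -0.1084]],
[[17.8, 11.9, 7.0], [-0.0, 0.0, -0.1084]],
[[16.4, 13.8, 7.0], [-0.0, 0.0, -0.1084]],
[[14.8, 15.5, 7.0], [-0.0, 0.0, -0.1084]],
[[13.1, 17.0, 7.0], [-0.0, 0.0, -0.1084]],
[[11.2, 18.3, 7.0], [-0.0, 0.0, -0.1084]],
[[9.1, 19.4, 7.0], [-0.0, 0.0, -0.1084]],
[[7.0, 20.3, 7.0], [-0.0, 0.0, -0.1084]],
[[4.7, 20.9, 7.0], [-0.0, 0.0, -0.1084]]
```

Request:
play_rows(
  grip=38,
  moves=[
    [[21.1,-3.6,7],[0,0,-0.1084]],
    [[21.4,-1.3,7],[0,0,-0.1084]],
    [[21.4,1,7],[0,0,-0.1084]],
    [[21.2,3.3,7],[0,0,-0.1084]],
    [[20.7,5.6,7],[0,0,-0.1084]],
    [[20,7.8,7],[0,0,-0.1084]],
    [[19,9.9,7],[0,0,-0.1084]],
    [[17.8,11.9,7],[0,0,-0.1084]],
    [[16.4,13.8,7],[0,0,-0.1084]],
    [[14.8,15.5,7],[0,0,-0.1084]],
  ],
)

```text
time: 2.38
ee_pos: [0.3875, -0.3315, 0.175]
ee_rot: [0.724, 0.69, 0.0, 0.0]
wrist_force: [0.1, 0.0, 1.4]
finger_gap: 0.445
gripper_force: 0.0
```

Request:
play_rows(
  moves=[
    [[13.1,17,7],[0,0,-0.1084]],
    [[11.2,18.3,7],[0,0,-0.1084]],
    [[9.1,19.4,7],[0,0,-0.1084]],
    [[7,20.3,7],[0,0,-0.1084]],
    [[4.7,20.9,7],[0,0,-0.1084]],
    [[0,0,0],[0,0,0]],
    [[0,0,0],[0,0,0]],
  ],
)

```text
time: 2.97
ee_pos: [0.4753, -0.2704, 0.1396]
ee_rot: [0.514, 0.858, -0.0, -0.001]
wrist_force: [-0.6, -0.1, 0.9]
finger_gap: 0.443
gripper_force: 0.0
```

```bash
python3 - <<'E'
from h import *
st()
s=vision.capture("scene");t=vision.capture("top")
f=lambda im,x,y,w,h,k:cv2.resize(im[y:y+h,x:x+w,::-1],(w*k,h*k),interpolation=cv2.INTER_CUBIC)
cv2.imwrite("pics/e.png",np.hstack([f(s,345,190,100,120,4),f(t,335,230,100,120,4)]))
print(proj("scene",[[.475,-.2715,.068],[.475,-.2715,.126]]),proj("top",[[.475,-.2715,.068],[.475,-.2715,.126]]))
plan([.475,-.2715,.063],28,7)
E
```

```text
t 2.97 p [ 0.4753 -0.2704  0.1396] yaw 28.1 z [-0.001  0.    -1.   ] F [-0.63 -0.1   0.91] T [-0.04  0.06 -0.04] gap 0.44278540296814556 gf 0.0
[[414.24254454 261.83861796]
 [419.13347961 244.53806571]] [[392.84141126 298.99031535]
 [395.92994078 296.72219138]]
[[-0.0, 0.1, 11.1], [-0.0001, -0.0, -0.0001]],
[[-0.0, 0.0, 11.1], [-0.0001, -0.0, -0.0001]],
[[-0.0, 0.0, 11.1], [-0.0001, -0.0, -0.0001]],
[[-0.0, 0.0, 11.1], [-0.0001, -0.0, -0.0001]],
[[-0.0, 0.0, 11.1], [-0.0001, -0.0, -0.0001]],
[[-0.0, 0.0, 11.1], [-0.0001, -0.0, -0.0001]],
[[-0.0, 0.0, 11.1], [-0.0001, -0.0, -0.0001]]
```

View pics/e.png

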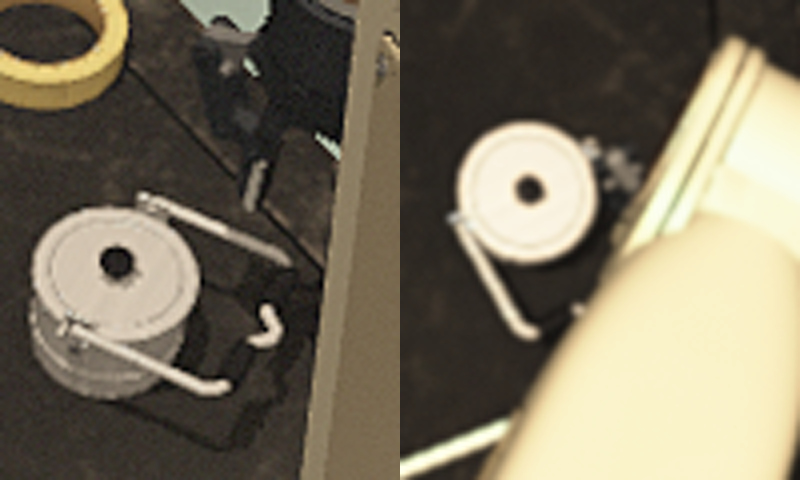

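The fingertip at crop (255,205) and the sleeve at about (277,287) match the projection, so I'll descend and grip.

Request:
play_rows(
  moves=[
    [[0,0,11],[0,0,0]],
    [[0,0,11],[0,0,0]],
    [[0,0,11],[0,0,0]],
    [[0,0,11],[0,0,0]],
    [[0,0,11],[0,0,0]],
    [[0,0,11],[0,0,0]],
    [[0,0,10],[0,0,0]],
    [[0,0,0],[0,0,0]],
  ],
)

```text
time: 3.73
ee_pos: [0.4731, -0.2713, 0.0627]
ee_rot: [0.516, 0.857, -0.0, -0.002]
wrist_force: [-0.2, 0.0, -0.3]
finger_gap: 0.449
gripper_force: 0.0
```

Request:
play_rows(
  grip=0,
  moves=[
    [[0,0,0],[0,0,0]],
    [[0,0,0],[0,0,0]],
    [[0,0,0],[0,0,0]],
    [[0,0,0],[0,0,0]],
    [[0,0,0],[0,0,0]],
    [[0,0,0],[0,0,0]],
  ],
)

```text
time: 4.23
ee_pos: [0.4753, -0.2719, 0.0651]
ee_rot: [0.515, 0.857, -0.0, 0.001]
wrist_force: [-2.1, -1.1, 3.6]
finger_gap: 0.123
gripper_force: 58.8
```

```bash
python3 - <<'E'
from h import *
st()
s=vision.capture("scene");t=vision.capture("top")
f=lambda im,x,y,w,h,k:cv2.resize(im[y:y+h,x:x+w,::-1],(w*k,h*k),interpolation=cv2.INTER_CUBIC)
cv2.imwrite("pics/g.png",np.hstack([f(s,345,190,100,120,4),f(t,335,230,100,120,4)]))
for q in("pail_hinge","bail_kink"):print(q,[(round(d["p"],2),world("scene",d["point"]).round(3)) for d in finder.look_for("scene",q)[:2]])
E
```

```text
t 4.23 p [ 0.4753 -0.2719  0.0651] yaw 28.0 z [ 0.001 -0.001 -1.   ] F [-2.1  -1.13  3.61] T [-0.29  0.37 -0.02] gap 0.12281646942168783 gf 58.757516741752625
pail_hinge [(0.69, array([ 0.517, -0.202,  0.062]))]
bail_kink [(0.81, array([ 0.466, -0.223,  0.074]))]
```

View pics/g.png

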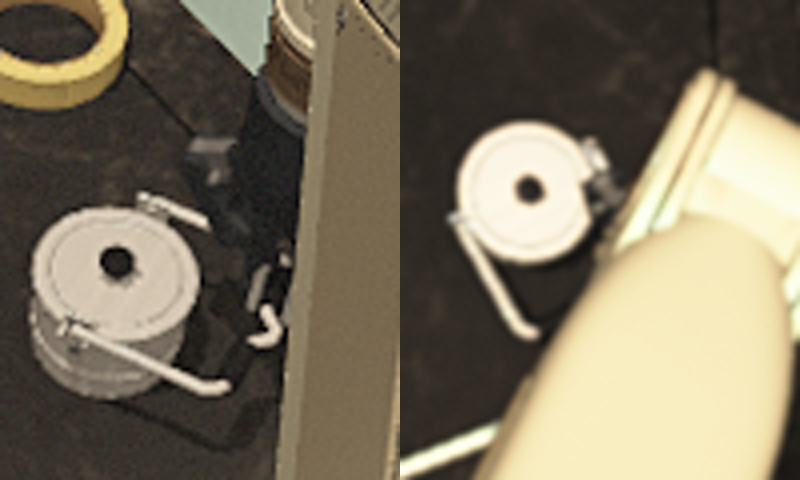

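The sleeve is gripped: the pads sit at the bar just right of the kink at crop (265,290), and the pail hasn't moved. Next I'll swing the bail up along its arc.

Request:
play_rows(
  moves=[
    [[0,0.3,-7],[0,0,0]],
    [[0,0.9,-6.9],[0,0,0]],
    [[0,1.5,-6.8],[0,0,0]],
    [[0,2.1,-6.7],[0,0,0]],
    [[0,2.7,-6.4],[0,0,0]],
    [[0,3.2,-6.2],[0,0,0]],
    [[0,3.7,-5.9],[0,0,0]],
    [[0,4.3,-5.5],[0,0,0]],
    [[0,4.7,-5.1],[0,0,0]],
    [[0,5.1,-4.7],[0,0,0]],
  ],
)

```text
time: 5.27
ee_pos: [0.5006, -0.258, 0.1266]
ee_rot: [0.515, 0.857, -0.0, 0.0]
wrist_force: [-2.3, -4.1, 3.7]
finger_gap: 0.129
gripper_force: 59.2
```

Request:
play_rows(
  moves=[
    [[0,5.5,-4.3],[0,0,0]],
    [[0,5.9,-3.7],[0,0,0]],
    [[0,6.2,-3.2],[0,0,0]],
    [[0,6.5,-2.7],[0,0,0]],
    [[0,6.7,-2.1],[0,0,0]],
    [[0,6.8,-1.5],[0,0,0]],
    [[0,6.9,-0.9],[0,0,0]],
    [[0,7,-0.3],[0,0,0]],
    [[0,0,0],[0,0,0]],
    [[0,0,0],[0,0,0]],
  ],
)

```text
time: 6.1
ee_pos: [0.5476, -0.2333, 0.1451]
ee_rot: [0.514, 0.858, 0.001, 0.002]
wrist_force: [0.9, -1.8, 6.6]
finger_gap: 0.127
gripper_force: 59.5
```

```bash
python3 - <<'E'
from h import *
st()
s=vision.capture("scene");t=vision.capture("top")
f=lambda im,x,y,w,h,k:cv2.resize(im[y:y+h,x:x+w,::-1],(w*k,h*k),interpolation=cv2.INTER_CUBIC)
cv2.imwrite("pics/i.png",np.hstack([f(s,335,180,100,120,4),f(t,335,230,100,120,4)]))
E
```

```text
t 6.1 p [ 0.5476 -0.2333  0.1451] yaw 28.1 z [ 0.003 -0.    -1.   ] F [ 0.88 -1.78  6.58] T [-0.41 -0.24 -0.06] gap 0.12695866144490564 gf 59.52053368091583
```

View pics/i.png

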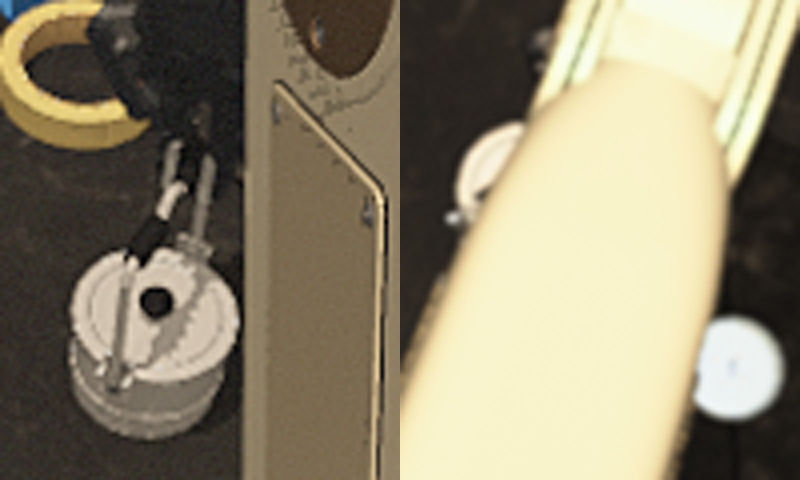

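The bail is upright over the lid, and the knob at (157,302) shows the pail hasn't shifted. I'll lift it gently and check weight and tilt.

Request:
play_rows(
  moves=[
    [[0,0,-1],[0,0,0]],
    [[0,0,-2],[0,0,0]],
    [[0,0,-3],[0,0,0]],
    [[0,0,-4],[0,0,0]],
    [[0,0,-5],[0,0,0]],
    [[0,0,-5],[0,0,0]],
    [[0,0,-4],[0,0,0]],
    [[0,0,-2],[0,0,0]],
    [[0,0,0],[0,0,0]],
    [[0,0,0],[0,0,0]],
  ],
)

```text
time: 7.03
ee_pos: [0.5457, -0.2337, 0.1704]
ee_rot: [0.515, 0.857, 0.0, 0.0]
wrist_force: [0.3, -0.2, -5.1]
finger_gap: 0.129
gripper_force: 58.4
```

```bash
python3 - <<'E'
from h import *
st()
W=[]
for i in range(6): s=vision.capture("scene"); W.append(np.r_[r.get_state()["wrist_force"],r.get_state()["ft_torque"]])
print(np.round(W,2),np.mean(W,0).round(2));st()
f=lambda im,x,y,w,h,k:cv2.resize(im[y:y+h,x:x+w,::-1],(w*k,h*k),interpolation=cv2.INTER_CUBIC)
cv2.imwrite("pics/j.png",f(s,335,160,100,140,4))
E
```

```text
t 7.03 p [ 0.5457 -0.2337  0.1704] yaw 28.0 z [ 0. -0. -1.] F [ 0.35 -0.22 -5.07] T [-0.11 -0.08 -0.01] gap 0.12890847361685281 gf 58.41379523277283
[[ 0.28  0.27 -6.28 -0.16 -0.04  0.02]
 [-0.18  0.15 -5.84 -0.1  -0.08 -0.06]
 [ 0.37  0.18 -6.44 -0.08 -0.12  0.06]
 [-0.05  0.62 -6.16 -0.14 -0.1  -0.  ]
 [ 0.18 -0.38 -5.11 -0.17 -0.13 -0.05]
 [ 0.14 -0.15 -6.54 -0.11 -0.09  0.03]] [ 0.12  0.12 -6.06 -0.13 -0.09 -0.  ]
t 7.33 p [ 0.5454 -0.2336  0.17  ] yaw 28.0 z [-0.001  0.    -1.   ] F [ 0.14 -0.15 -6.54] T [-0.11 -0.09  0.03] gap 0.13082975866950225 gf 58.39860498905182
```

View pics/j.png

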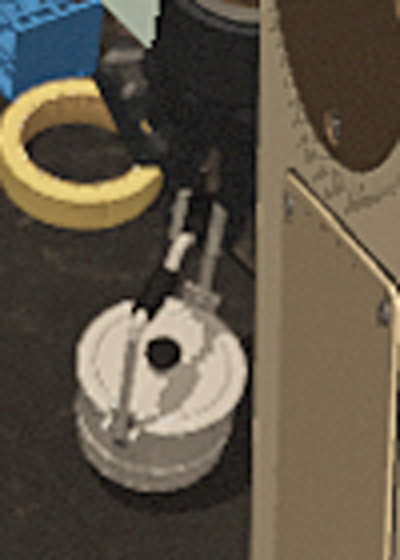

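It's level, weighing about 6.0 N, so I expect about 46 mm on the balance. I'll raise it and carry it over with ramps of one swing period.

Request:
play_rows(
  moves=[
    [[0,0,-4],[0,0,0]],
    [[0,0,-8],[0,0,0]],
    [[0,0,-12],[0,0,0]],
    [[0,0,-16],[0,0,0]],
    [[0,0,-17.5],[0,0,0]],
    [[0,0,-17.5],[0,0,0]],
    [[0,0,-16],[0,0,0]],
    [[0,0,-12],[0,0,0]],
    [[0,0,-8],[0,0,0]],
    [[0,0,-4],[0,0,0]],
  ],
)

```text
time: 8.17
ee_pos: [0.5462, -0.2339, 0.2874]
ee_rot: [0.515, 0.857, 0.0, 0.002]
wrist_force: [-0.1, -0.0, -6.9]
finger_gap: 0.13
gripper_force: 58.5
```

```bash
cat >> h.py <<'E'
def wplan(pos,yaw,w):
    s=r.get_state(); p=np.array(s["ee_pos"]); q=R.from_quat(s["ee_rot"]); w=np.array(w)/sum(w)
    rv=(q.inv()*down(yaw)).as_rotvec(); c=0
    for x in w:
        a=q*R.from_rotvec(rv*c); print([(a.inv().apply((np.array(pos)-p)*x)*1000).round(1).tolist(),(rv*x).round(4).tolist()],end=",\n"); c+=x
E
python3 - <<'E'
from h import *
st(); up=(np.arange(8)+.5)/8
wplan([.504,.090,.285],-10,np.r_[up,np.ones(12),up[::-1]])
E
```

```text
t 8.17 p [ 0.5462 -0.2339  0.2874] yaw 28.0 z [ 0.003 -0.001 -1.   ] F [-0.07 -0.02 -6.91] T [-0.08 -0.05  0.02] gap 0.13005479697612113 gf 58.52459371089935
[[1.0, 0.4, 0.0], [0.0, 0.0, 0.0021]],
[[2.9, 1.1, 0.0], [0.0, 0.0, 0.0062]],
[[4.8, 1.8, 0.0], [0.0, 0.0, 0.0104]],
[[6.7, 2.4, 0.0], [0.0001, 0.0, 0.0145]],
[[8.7, 2.9, 0.1], [0.0001, 0.0, 0.0187]],
[[10.7, 3.4, 0.1], [0.0001, 0.0001, 0.0228]],
[[12.7, 3.7, 0.1], [0.0001, 0.0001, 0.027]],
[[14.8, 3.9, 0.1], [0.0001, 0.0001, 0.0311]],
[[15.9, 3.7, 0.1], [0.0001, 0.0001, 0.0332]],
[[16.0, 3.1, 0.1], [0.0001, 0.0001, 0.0332]],
[[16.1, 2.6, 0.1], [0.0001, 0.0001, 0.0332]],
[[16.2, 2.1, 0.1], [0.0001, 0.0001, 0.0332]],
[[16.3, 1.5, 0.1], [0.0001, 0.0001, 0.0332]],
[[16.3, 1.0, 0.1], [0.0001, 0.0001, 0.0332]],
[[16.3, 0.5, 0.1], [0.0001, 0.0001, 0.0332]],
[[16.3, -0.1, 0.1], [0.0001, 0.0001, 0.0332]],
[[16.3, -0.6, 0.1], [0.0001, 0.0001, 0.0332]],
[[16.3, -1.2, 0.1], [0.0001, 0.0001, 0.0332]],
[[16.2, -1.7, 0.1], [0.0001, 0.0001, 0.0332]],
[[16.2, -2.2, 0.1], [0.0001, 0.0001, 0.0332]],
[[15.1, -2.6, 0.1], [0.0001, 0.0001, 0.0311]],
[[13.0, -2.7, 0.1], [0.0001, 0.0001, 0.027]],
[[10.9, -2.6, 0.1], [0.0001, 0.0001, 0.0228]],
[[8.9, -2.3, 0.1], [0.0001, 0.0, 0.0187]],
[[6.9, -1.9, 0.1], [0.0001, 0.0, 0.0145]],
[[4.9, -1.4, 0.0], [0.0, 0.0, 0.0104]],
[[2.9, -0.9, 0.0], [0.0, 0.0, 0.0062]],
[[1.0, -0.3, 0.0], [0.0, 0.0, 0.0021]],
```

Request:
play_rows(
  moves=[
    [[1,0.4,0],[0,0,0.0021]],
    [[2.9,1.1,0],[0,0,0.0062]],
    [[4.8,1.8,0],[0,0,0.0104]],
    [[6.7,2.4,0],[0,0,0.0145]],
    [[8.7,2.9,0],[0,0,0.0187]],
    [[10.7,3.4,0],[0,0,0.0228]],
    [[12.7,3.7,0],[0,0,0.027]],
    [[14.8,3.9,0],[0,0,0.0311]],
    [[15.9,3.7,0],[0,0,0.0332]],
    [[16,3.1,0],[0,0,0.0332]],
  ],
)

```text
time: 9.0
ee_pos: [0.5321, -0.1353, 0.2841]
ee_rot: [0.598, 0.801, -0.0, -0.001]
wrist_force: [0.3, 0.7, -5.7]
finger_gap: 0.126
gripper_force: 58.5
```

Request:
play_rows(
  moves=[
    [[16.1,2.6,0],[0,0,0.0332]],
    [[16.2,2.1,0],[0,0,0.0332]],
    [[16.3,1.5,0],[0,0,0.0332]],
    [[16.3,1,0],[0,0,0.0332]],
    [[16.3,0.5,0],[0,0,0.0332]],
    [[16.3,0,0],[0,0,0.0332]],
    [[16.3,-0.6,0],[0,0,0.0332]],
    [[16.3,-1.2,0],[0,0,0.0332]],
    [[16.2,-1.7,0],[0,0,0.0332]],
    [[16.2,-2.2,0],[0,0,0.0332]],
  ],
)

```text
time: 9.83
ee_pos: [0.511, 0.0265, 0.2842]
ee_rot: [0.722, 0.691, -0.001, -0.001]
wrist_force: [-0.1, -0.5, -5.3]
finger_gap: 0.131
gripper_force: 58.6
```

Request:
play_rows(
  moves=[
    [[15.1,-2.6,0],[0,0,0.0311]],
    [[13,-2.7,0],[0,0,0.027]],
    [[10.9,-2.6,0],[0,0,0.0228]],
    [[8.9,-2.3,0],[0,0,0.0187]],
    [[6.9,-1.9,0],[0,0,0.0145]],
    [[4.9,-1.4,0],[0,0,0.0104]],
    [[2.9,-0.9,0],[0,0,0.0062]],
    [[1,-0.3,0],[0,0,0.0021]],
    [[0,0,0],[0,0,0]],
  ],
)

```text
time: 10.58
ee_pos: [0.5034, 0.0902, 0.2849]
ee_rot: [0.766, 0.643, -0.0, -0.0]
wrist_force: [-0.1, -1.1, -6.1]
finger_gap: 0.127
gripper_force: 58.5
```

```bash
python3 - <<'E'
from h import *
st()
s=vision.capture("scene")
f=lambda im,x,y,w,h,k:cv2.resize(im[y:y+h,x:x+w,::-1],(w*k,h*k),interpolation=cv2.INTER_CUBIC)
cv2.imwrite("pics/k.png",f(s,150,180,160,120,5))
for n in("scene","top"):
  if n=="top":vision.capture("top")
  for q in("bail_kink","hook_seat","pail_hinge"):print(n,q,[(round(d["p"],2),world(n,d["point"]).round(3)) for d in finder.look_for(n,q)[:2]])
print(proj("scene",[[.509,.117,.297],[.534,.112,.267],[.553,.109,.2565]]))
E
```

```text
t 10.58 p [0.5034 0.0902 0.2849] yaw -10.0 z [-0.001 -0.    -1.   ] F [-0.1  -1.13 -6.11] T [-0.21  0.09 -0.  ] gap 0.12728963054839973 gf 58.52704882621765
scene bail_kink [(0.96, array([0.513, 0.146, 0.287])), (0.6, array([ 0.702, -0.28 ,  0.028]))]
scene hook_seat [(0.86, array([0.618, 0.101, 0.267]))]
scene pail_hinge [(0.57, array([0.501, 0.127, 0.202]))]
top bail_kink []
top hook_seat []
top pail_hinge []
[[225.81512484 265.9630569 ]
 [223.72100252 264.88273756]
 [220.89256824 259.85317616]]
```

View pics/k.png

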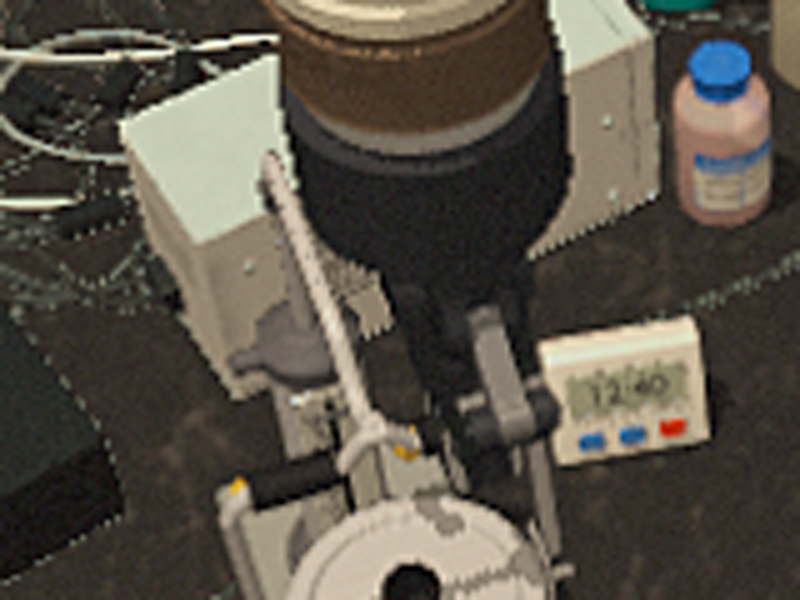

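The kink shows at px (225.5,267) against a predicted (225.8,266), in line with the arm. I'll move it in over the seat, then lower it.

Request:
play_rows(
  moves=[
    [[0,0.4,0],[0,0,0]],
    [[0,1.1,0],[0,0,0]],
    [[0,1.8,0],[0,0,0]],
    [[0,2.5,0],[0,0,0]],
    [[0,3.2,0],[0,0,0]],
    [[0,3.9,0],[0,0,0]],
    [[0,4.6,0],[0,0,0]],
    [[0,5.3,0],[0,0,0]],
  ],
)

```text
time: 11.65
ee_pos: [0.5267, 0.0861, 0.2852]
ee_rot: [0.766, 0.643, 0.0, 0.0]
wrist_force: [-0.9, 0.4, -6.0]
finger_gap: 0.13
gripper_force: 58.5
```

Request:
play_rows(
  moves=[
    [[0,5.3,0],[0,0,0]],
    [[0,4.6,0],[0,0,0]],
    [[0,3.9,0],[0,0,0]],
    [[0,3.2,0],[0,0,0]],
    [[0,2.5,0],[0,0,0]],
    [[0,1.8,0],[0,0,0]],
    [[0,1.1,0],[0,0,0]],
    [[0,0.4,0],[0,0,0]],
    [[0,0,0],[0,0,0]],
  ],
)

```text
time: 12.4
ee_pos: [0.5485, 0.0822, 0.2852]
ee_rot: [0.766, 0.643, -0.0, -0.0]
wrist_force: [-0.3, -0.8, -6.0]
finger_gap: 0.13
gripper_force: 58.5
```

Request:
play_rows(
  moves=[
    [[0,0,2],[0,0,0]],
    [[0,0,4],[0,0,0]],
    [[0,0,5],[0,0,0]],
    [[0,0,5],[0,0,0]],
    [[0,0,5],[0,0,0]],
    [[0,0,4],[0,0,0]],
    [[0,0,4],[0,0,0]],
    [[0,0,3],[0,0,0]],
    [[0,0,0],[0,0,0]],
  ],
)

```text
time: 13.15
ee_pos: [0.5482, 0.0822, 0.2522]
ee_rot: [0.766, 0.643, -0.001, -0.0]
wrist_force: [-0.3, -0.3, -5.9]
finger_gap: 0.127
gripper_force: 58.5
```

```bash
cat >> h.py <<'E'
def avg(k=6):
    W=[]
    for i in range(k): vision.capture("scene"); s=r.get_state(); W.append(np.r_[s["wrist_force"],s["ft_torque"],s["ee_pos"]])
    print("avg",np.mean(W,0).round(4))
E
python3 -c "
from h import *
st();avg(5)
for q in('bail_kink','pail_hinge'):print(q,[(round(d['p'],2),world('scene',d['point']).round(3)) for d in finder.look_for('scene',q)[:1]])"
```

```text
t 13.15 p [0.5482 0.0822 0.2522] yaw -10.0 z [-0.002 -0.    -1.   ] F [-0.31 -0.28 -5.91] T [-0.19  0.02 -0.05] gap 0.12744977030453944 gf 58.49945068359375
avg [-0.0459 -0.2483 -5.655  -0.1587  0.0339  0.0158  0.5487  0.0822  0.2533]
bail_kink [(0.81, array([0.557, 0.129, 0.256]))]
pail_hinge [(0.63, array([0.546, 0.116, 0.173]))]
```

Request:
play_rows(
  moves=[
    [[0,0,1],[0,0,0]],
    [[0,0,2],[0,0,0]],
    [[0,0,3],[0,0,0]],
    [[0,0,3],[0,0,0]],
    [[0,0,3],[0,0,0]],
    [[0,0,3],[0,0,0]],
    [[0,0,3],[0,0,0]],
    [[0,0,2],[0,0,0]],
    [[0,0,0],[0,0,0]],
    [[0,0,0],[0,0,0]],
  ],
)

```text
time: 14.33
ee_pos: [0.5485, 0.0821, 0.2332]
ee_rot: [0.766, 0.643, -0.0, 0.0]
wrist_force: [-0.6, -0.5, -3.8]
finger_gap: 0.125
gripper_force: 58.8
```

```bash
python3 -c "
from h import *
st();avg(6)
f=lambda im,x,y,w,h,k:cv2.resize(im[y:y+h,x:x+w,::-1],(w*k,h*k),interpolation=cv2.INTER_CUBIC)
cv2.imwrite('pics/l.png',f(vision.capture('scene'),170,190,130,110,5))
for q in('bail_kink','pail_hinge'):print(q,[(round(d['p'],2),world('scene',d['point']).round(3)) for d in finder.look_for('scene',q)[:1]])"
```

```text
t 14.33 p [0.5485 0.0821 0.2332] yaw -10.0 z [-0. -0. -1.] F [-0.65 -0.47 -3.79] T [-0.29  0.14  0.01] gap 0.1247097012432592 gf 58.75420153141022
avg [-0.4474 -1.3448 -4.2528 -0.3848  0.1536  0.0376  0.5486  0.0821  0.2334]
bail_kink [(0.95, array([0.558, 0.133, 0.233]))]
pail_hinge [(0.91, array([0.546, 0.115, 0.151]))]
```

View pics/l.png

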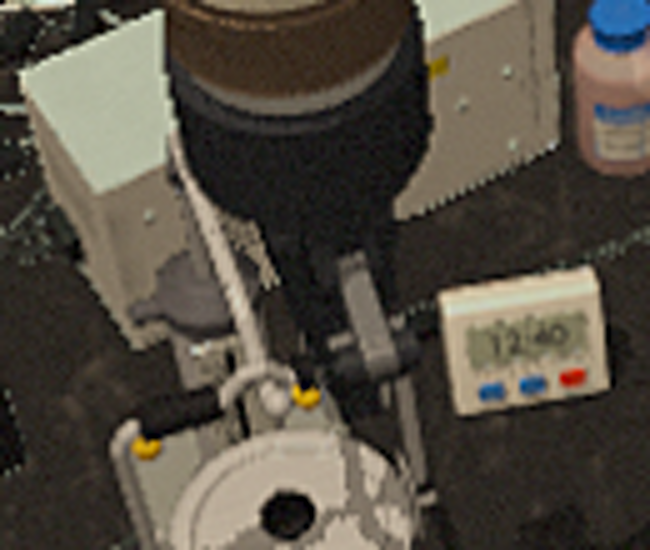

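The kink now straddles the hook behind the ball, at crop (250,380), and the load is transferring. A small side force of −1.3 N in y suggests the kink is slightly too far to +y, so I'll ease 2 mm towards −y while lowering.

Request:
play_rows(
  moves=[
    [[-1,0,0],[0,0,0]],
    [[-1,0,1],[0,0,0]],
    [[0,0,2],[0,0,0]],
    [[0,0,3],[0,0,0]],
    [[0,0,3],[0,0,0]],
    [[0,0,3],[0,0,0]],
    [[0,0,2],[0,0,0]],
    [[0,0,1],[0,0,0]],
    [[0,0,0],[0,0,0]],
    [[0,0,0],[0,0,0]],
  ],
)

```text
time: 15.62
ee_pos: [0.5484, 0.0802, 0.2184]
ee_rot: [0.766, 0.643, 0.0, 0.0]
wrist_force: [-0.6, -2.7, -2.5]
finger_gap: 0.127
gripper_force: 58.9
```

```bash
python3 -c "
from h import *
st();avg(8)"
```

```text
t 15.62 p [0.5484 0.0802 0.2184] yaw -10.0 z [ 0. -0. -1.] F [-0.6  -2.67 -2.54] T [-0.4  -0.02 -0.05] gap 0.12684984377541847 gf 58.93097698688507
avg [-0.1318 -1.5661 -2.4177 -0.4734 -0.0329 -0.0065  0.5484  0.0802  0.2184]
```

Request:
play_rows(
  moves=[
    [[-1,0,0],[0,0,0]],
    [[-1,0,1],[0,0,0]],
    [[0,0,2],[0,0,0]],
    [[0,0,3],[0,0,0]],
    [[0,0,3],[0,0,0]],
    [[0,0,2],[0,0,0]],
    [[0,0,2],[0,0,0]],
    [[0,0,1],[0,0,0]],
    [[0,0,0],[0,0,0]],
    [[0,0,0],[0,0,0]],
  ],
)

```text
time: 16.85
ee_pos: [0.548, 0.0788, 0.2044]
ee_rot: [0.766, 0.643, 0.0, -0.0]
wrist_force: [0.2, 4.6, -0.5]
finger_gap: 0.128
gripper_force: 59.0
```

```bash
python3 -c "
from h import *
st();avg(10)"
```

```text
t 16.85 p [0.548  0.0788 0.2044] yaw -10.0 z [ 0.     0.001 -1.   ] F [ 0.2   4.64 -0.46] T [ 0.77  0.03 -0.  ] gap 0.12802937157068334 gf 59.03927206993103
avg [-0.15    4.9255 -0.7763  0.9555  0.0154  0.0071  0.548   0.0787  0.2044]
```

Request:
play_rows(
  moves=[
    [[0.5,0,0],[0,0,0]],
    [[0.5,0,0],[0,0,0]],
    [[0.3,0,0.5],[0,0,0]],
    [[0,0,1],[0,0,0]],
    [[0,0,1],[0,0,0]],
    [[0,0,1],[0,0,0]],
    [[0,0,0.5],[0,0,0]],
    [[0,0,0],[0,0,0]],
    [[0,0,0],[0,0,0]],
  ],
)

```text
time: 18.1
ee_pos: [0.548, 0.0791, 0.2001]
ee_rot: [0.766, 0.642, -0.0, 0.0]
wrist_force: [-0.7, -0.8, -0.9]
finger_gap: 0.129
gripper_force: 59.1
```

```bash
python3 -c "
from h import *
st();avg(14)"
```

```text
t 18.1 p [0.548  0.0791 0.2001] yaw -10.0 z [-0.    -0.001 -1.   ] F [-0.72 -0.75 -0.91] T [-0.11  0.2   0.08] gap 0.12914124703304164 gf 59.12326276302338
avg [-1.0612 -2.1769 -0.3241 -0.4233  0.2052  0.0241  0.5481  0.0792  0.2002]
```

Request:
play_rows(
  moves=[
    [[-0.3,-0.3,0],[0,0,0]],
    [[-0.2,-0.2,0.5],[0,0,0]],
    [[0,0,1],[0,0,0]],
    [[0,0,0.5],[0,0,0]],
    [[0,0,0],[0,0,0]],
    [[0,0,0],[0,0,0]],
    [[0,0,0],[0,0,0]],
  ],
)

```text
time: 19.38
ee_pos: [0.5479, 0.0792, 0.1984]
ee_rot: [0.766, 0.643, 0.0, 0.0]
wrist_force: [0.8, -2.7, 0.1]
finger_gap: 0.129
gripper_force: 59.1
```

```bash
python3 -c "
from h import *
st();avg(20)"
```

```text
t 19.38 p [0.5479 0.0792 0.1984] yaw -10.0 z [ 0.001  0.    -1.   ] F [ 0.81 -2.69  0.07] T [-0.42 -0.14  0.02] gap 0.12878929921769297 gf 59.145557284355164
avg [ 1.5623 -1.9871 -0.1732 -0.3888 -0.2844 -0.0562  0.5477  0.0792  0.1983]
```

Request:
play_rows(
  moves=[
    [[-0.3,0.2,0],[0,0,0]],
    [[-0.2,0.1,0.5],[0,0,0]],
    [[0,0,0.5],[0,0,0]],
    [[0,0,0],[0,0,0]],
    [[0,0,0],[0,0,0]],
    [[0,0,0],[0,0,0]],
  ],
)

```text
time: 20.88
ee_pos: [0.5477, 0.079, 0.1972]
ee_rot: [0.766, 0.643, 0.0, -0.0]
wrist_force: [1.7, 1.0, 0.7]
finger_gap: 0.13
gripper_force: 59.2
```

```bash
python3 -c "
from h import *
st();avg(25)"
```

```text
t 20.88 p [0.5477 0.079  0.1972] yaw -10.0 z [-0.     0.001 -1.   ] F [1.71 0.98 0.74] T [ 0.19 -0.27 -0.04] gap 0.1303059244181403 gf 59.150463938713074
avg [ 1.2411  2.9726  0.1162  0.6291 -0.2655 -0.0113  0.5478  0.0789  0.1972]
```

Request:
play_rows(
  moves=[
    [[0.2,0.2,-0.3],[0,0,0]],
    [[0,0,0],[0,0,0]],
    [[0,0,0],[0,0,0]],
    [[0,0,0],[0,0,0]],
  ],
)

```text
time: 22.47
ee_pos: [0.5478, 0.0788, 0.1974]
ee_rot: [0.766, 0.643, -0.0, -0.0]
wrist_force: [0.7, 4.4, 0.4]
finger_gap: 0.125
gripper_force: 59.1
```

```bash
python3 -c "
from h import *
st();avg(25)"
```

```text
t 22.47 p [0.5478 0.0788 0.1974] yaw -10.0 z [-0.  0. -1.] F [0.71 4.39 0.36] T [ 0.83 -0.08  0.04] gap 0.12481208663240397 gf 59.12320017814636
avg [ 0.2037  4.2974  0.1487  0.86   -0.0231  0.0212  0.5479  0.0788  0.1975]
```

Request:
play_rows(
  moves=[
    [[0.4,0,0],[0,0,0]],
    [[0,0,0],[0,0,0]],
    [[0,0,0],[0,0,0]],
    [[0,0,0],[0,0,0]],
  ],
)

```text
time: 24.05
ee_pos: [0.548, 0.0789, 0.1975]
ee_rot: [0.766, 0.643, -0.0, 0.0]
wrist_force: [-0.2, 3.4, 0.1]
finger_gap: 0.125
gripper_force: 59.1
```

```bash
python3 -c "
from h import *
st();avg(20)"
```

```text
t 24.05 p [0.548  0.0789 0.1975] yaw -10.0 z [-0.    -0.001 -1.   ] F [-0.17  3.4   0.1 ] T [0.51 0.09 0.04] gap 0.1250627859212341 gf 59.133228063583374
avg [-0.8032  1.3837  0.2298  0.3004  0.1295  0.0285  0.548   0.0789  0.1975]
```

Request:
play_rows(
  moves=[
    [[0.1,0,-0.7],[0,0,0]],
    [[0,0,0],[0,0,0]],
    [[0,0,0],[0,0,0]],
    [[0,0,0],[0,0,0]],
  ],
)

```text
time: 25.38
ee_pos: [0.548, 0.079, 0.1982]
ee_rot: [0.766, 0.643, -0.0, 0.0]
wrist_force: [-0.4, -0.9, 0.2]
finger_gap: 0.125
gripper_force: 59.1
```

Request:
play_rows(
  grip=40,
  moves=[
    [[0,0,0],[0,0,0]],
    [[0,0,0],[0,0,0]],
    [[0,0,0],[0,0,0]],
    [[0,0,0],[0,0,0]],
    [[0,0,0],[0,0,0]],
    [[0,0,0],[0,0,0]],
    [[0,0,0],[0,0,0]],
    [[0,0,0],[0,0,0]],
  ],
)

```text
time: 26.05
ee_pos: [0.5481, 0.0793, 0.1982]
ee_rot: [0.766, 0.643, 0.0, 0.0]
wrist_force: [0.2, -0.3, 0.6]
finger_gap: 0.471
gripper_force: 0.0
```

```bash
python3 -c "
from h import *
st();vision.capture('scene')
for q in('bail_kink','pail_hinge'):print(q,[(round(d['p'],2),world('scene',d['point']).round(3)) for d in finder.look_for('scene',q)[:1]])"
```

```text
t 26.05 p [0.5481 0.0793 0.1982] yaw -10.0 z [ 0. -0. -1.] F [ 0.18 -0.26  0.62] T [-0.    0.02  0.02] gap 0.4712259826542619 gf 0.0
bail_kink [(0.86, array([0.557, 0.135, 0.204]))]
pail_hinge [(0.64, array([0.548, 0.117, 0.117]))]
```

Released with no drop. I'll withdraw straight up and check it.

Request:
play_rows(
  moves=[
    [[0,0,-3],[0,0,0]],
    [[0,0,-6],[0,0,0]],
    [[0,0,-10],[0,0,0]],
    [[0,0,-14],[0,0,0]],
    [[0,0,-16],[0,0,0]],
    [[0,0,-16],[0,0,0]],
    [[0,0,-14],[0,0,0]],
    [[0,0,-10],[0,0,0]],
    [[0,0,-6],[0,0,0]],
    [[0,0,-3],[0,0,0]],
  ],
)

```text
time: 27.03
ee_pos: [0.5485, 0.0793, 0.2977]
ee_rot: [0.766, 0.643, 0.001, 0.001]
wrist_force: [-0.5, 0.1, -0.1]
finger_gap: 0.469
gripper_force: 0.0
```

Request:
play_rows(
  moves=[
    [[-5,-5,0],[0,0,0]],
    [[-10,-10,0],[0,0,0]],
    [[-15,-15,0],[0,0,0]],
    [[-15,-15,0],[0,0,0]],
    [[-15,-15,0],[0,0,0]],
    [[-10,-10,0],[0,0,0]],
    [[-5,-5,0],[0,0,0]],
    [[0,0,0],[0,0,0]],
    [[0,0,0],[0,0,0]],
  ],
)

```text
time: 27.78
ee_pos: [0.4611, 0.0184, 0.296]
ee_rot: [0.766, 0.642, 0.0, -0.0]
wrist_force: [-0.7, -0.2, -0.6]
finger_gap: 0.467
gripper_force: 0.0
```

```bash
python3 -c "
from h import *
st();a=vision.capture('scene').astype(int)
print([(q,[(round(d['p'],2),world('scene',d['point']).round(3)) for d in finder.look_for('scene',q)[:1]]) for q in('bail_kink','pail_hinge','timer')])
b=vision.capture('scene').astype(int);d=np.abs(a-b)[220:330,180:300];print(d.mean(),(d.max(2)>40).sum())"
```

```text
t 27.78 p [0.4611 0.0184 0.296 ] yaw -10.1 z [ 0.  0. -1.] F [-0.74 -0.24 -0.58] T [-0.02 -0.   -0.02] gap 0.46703519373706065 gf 0.0
[('bail_kink', [(0.92, array([0.556, 0.112, 0.206]))]), ('pail_hinge', [(0.91, array([0.544, 0.116, 0.116]))]), ('timer', [(0.75, array([ 0.659, -0.039,  0.038]))])]
2.8789141414141413 20
```

Request:
play_rows(
  moves=[
    [[0,0,0],[0,0,0]],
    [[0,0,0],[0,0,0]],
    [[0,0,0],[0,0,0]],
    [[0,0,0],[0,0,0]],
    [[0,0,0],[0,0,0]],
    [[0,0,0],[0,0,0]],
    [[0,0,0],[0,0,0]],
    [[0,0,0],[0,0,0]],
    [[0,0,0],[0,0,0]],
    [[0,0,0],[0,0,0]],
  ],
)

```text
time: 28.87
ee_pos: [0.4612, 0.0185, 0.2962]
ee_rot: [0.766, 0.643, 0.0, 0.0]
wrist_force: [-0.4, -0.3, 0.3]
finger_gap: 0.469
gripper_force: 0.0
```

```bash
python3 -c "
from h import *
print(r.finish_job())"
```

```text
the job is handed in; nothing more can be done
None
```

The job is handed in, with no verdict returned: at the last look the pail (about 6 N, 0.6 kg) hung released and apparently still, its kink on the balance's hook and the gripper clear; of the bystanders I only checked the timer, and it hadn't moved.

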